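Pack out the cam clamp to hold a moulding form

ROBOT

A 6-joint arm with a two-finger parallel gripper is mounted at the origin on a cart in front of the work surface, level with it; the furniture and walls round the work are solid. World frame = base frame: x ahead of the robot, y to its left, z up, the work surface at z = 0. Lengths are in m, angles in rad, forces in N, time in s.
With the tool pointing down it reaches from about 0.4 to 0.825 m from the base axis. Payload 7 kg.
Tool frame: the origin (TCP) lies at the very end of the fingers, on their centre line; the grasp point (between the pads) lies r.grasp_offset behind it (r.grasp_offset is the distance from the TCP to the grasp point, in m); y points along the fingers, z is the direction in which the jaws open and shut, and the axes are right-handed (so a half turn about y gives the same grasp; the last joint's range is limited). The gripper opens to 88 mm and grips with 3 to 60 N. Pads are 19 mm wide; open, the fingers measure 130 mm over their backs; the gripper's body (78 mm by 193 mm) begins 47 mm behind the grasp point.
Start: joints at [1.411, 0.359, 0.012, 0, -1.224, -0.288], TCP at [0.292, 0.608, 0.227] pointing down, gripper open.
Joint ranges: [-3.07, 3.07], [-1.43, 2.12], [-1.02, 1.25], [-3.03, 1.67], [-3.05, -0], [-3.03, 3.03]. Speed limits (rad/s): [2.39, 2.39, 3.01, 3.14, 3.14, 3.14].

INTERFACE

Orientations are given as a 3x3 rotation matrix whose columns are the frame's x, y, z axes.
In Python, from station import r gives the robot as it stands. The module is installed in compiled form; this text tells all that it offers.
- The arm moves only by the shell command python3 -m inch 'ROWS' [OPENING] [FORCE]. ROWS is JSON, a list of rows, each a list of 6 numbers: the shift along the tool's x, y, z in units of 40 cm (1.0 is 40 cm), then the turn, a rotation vector about the tool's x, y, z in units of 90 degrees (1.0 is 90 degrees). A call has 1 to 20 rows; each row is the pose to reach, as a shift and turn from the pose measured when the call began, along the tool's axes at that moment; what a row does not reach only later rows make up. A row lasts 1/8 s, in which the tool goes at most 62.5 mm and 10.7 degrees, less where a joint would pass 70% of its speed; a pose out of reach is approached as far as the arm can. A call with a number of a shift or a turn outside -1 to 1 is refused whole. A call with a gripper value outside its range is refused whole. OPENING is the opening, from -1 (shut) to 1 (fully open), set as the call begins (- or left out, the last holds). The fingers move at their own pace and stop on an object; FORCE is the grip in N (left out, the last holds). Time passes only in rows, so rows that repeat a pose let the fingers close. It gives the time, the measured TCP pose, the force and the opening at its end, in the units of the state.
- r.state(): the state, without advancing time (a new reading comes with each control period).
- r.read_camera(name): name is "scene" or "top" or "wrist"; returns (picture, depth): 480x640x3 uint8, red, green, blue; 480x640 float32, m along the optical axis (not along the pixel's ray), 0 where there is no reading.
- r.camera_info(name): a dict with "fx", "fy", "cx", "cy" (pixels), "xyz" and "rotation" of the camera in the world; the wrist camera has in their place "mount" (4x4, takes a point from camera to tool coordinates, whose origin is the TCP and whose axes are the tool frame's). Camera axes: x right, y up, looking along -z (the intrinsics and any distortion apply to the point x, -y, -z); pixel columns grow to the right and rows downward; lengths in m; the calibration is good to about 2 mm. A picture is of the moment at which its call begins: read the wrist's pose just before it. camera_info takes no time and is no camera call.
- r.sign_off(): hands the job in, once; it reports no verdict.
The state is a dict: "time_s": time; "q": joint angles; "joint_vel": joint speeds; "joint_efforts": joint torques, N m; "ee_pos": TCP position; "orientation": TCP orientation; "force": force on the tool from outside, world axes, zero at the start; "wrist_torque": the same for the moment, N m; "grip_width": finger opening in m.
Only numpy, scipy, OpenCV 4.12 (cv2) and the standard library are available. Lean on these libraries where they do the work, as an engineer would, in place of code of your own. Each camera call takes 0.05 s, during which the arm holds its last target. There are 200 camera calls.

TASK

The moulding form stands loose in the cam clamp, and the cam's short throw cannot reach it: find by trial which of the three packing boards just fills the gap between the jaw's rubber face and the form (the thickest that goes in), stand it there upright on the bed about the middle of the jaw, and swing the red-handled lever fully home so that board and form are gripped tight. Finish with the other two boards standing in the rack, and keep the dye and glue bottles standing.

Things in the scene. Friction and masses are not known exactly. Their poses are not given: they have to be found in the camera images.
- cam_clamp: Cam clamp on the bench: plywood bed 130 x 206 mm, its top 18 mm above the bench. Origin on the bench under the middle of the open jaw's rubber face; z up, x along the jaw, +y from the jaw across the gap to the moulding form and the fixed aluminium fence behind it (54 mm high, 126 mm long, two black knobs). The fence cannot be moved and is set differently each time
- gap (a point): On the bed, at the middle of the open jaw's face: the gap begins here, towards the clamp's +y. Beyond it stands the loose form, a pale hardwood block 130 (x) x 46 (y) x 60 mm high, edges rounded 8 mm, about 0.3 kg. It starts up to 3 mm short of the fence and slides when pushed, so the gap as seen is not the true one; with the form home on the fence the gap is 15.5 to 30 mm
- jaw: The clamp's moving jaw, a hardwood block with a black rubber face 106 mm long (along x), top 54 mm above the bed. Origin as the clamp's when open. The cam pushes it towards the form, 7.8 mm in all, in proportion to the lever angle; it sits on a spring pack (8 N to start, then 3 N per mm), so a board with more than about 7 mm of play is not gripped
- lever (a joint): Angle of the cam lever about the upright pivot, rad: 0 = fully open (handle points to the clamp's -x -y diagonal), grows anticlockwise from above, 1.57 = fully home at its stop (handle to the +x -y diagonal). Starts between 0 and 0.15, stays where it is left, needs about 2 to 5 N at the grip
- grip (a point): Middle of the lever's red upright grip, 18 to 19 mm in diameter and 53 mm tall (26 mm below this point, 27 mm above), 73 mm above the bench and 100 mm from the pivot axis; below it the 13 mm thick arm runs to the pivot
- pivot (a point): Point on the lever's upright pivot axis, 68 mm above the bench; at x = 0, y = -60 mm of the clamp
- board_rack: Wooden rack 188 x 116 mm with three equal slots in a row along its x, at x = -62, 0, 62 mm; each slot 32 mm wide, floor 8 mm and walls 40 mm above the bench. Origin under its middle on the bench
- board_white: Plywood packing board with white-painted top edge: 12 mm thick (its x), 100 mm long (y), 110 mm high (z), edges rounded 3 mm, 92 g. Origin at the middle of its underside. Stands upright in one of the rack's slots, its thickness along the rack's x; the three are in any order
- board_yellow: Plywood packing board with yellow-painted top edge: 18 mm thick (its x), 100 mm long (y), 110 mm high (z), edges rounded 3 mm, 139 g. Origin at the middle of its underside. Stands upright in one of the rack's slots, its thickness along the rack's x; the three are in any order
- board_red: Plywood packing board with red-painted top edge: 24 mm thick (its x), 100 mm long (y), 110 mm high (z), edges rounded 3 mm, 185 g. Origin at the middle of its underside. Stands upright in one of the rack's slots, its thickness along the rack's x; the three are in any order
- dye_brown: Brown dye bottle, 34 mm across, 78 mm tall, standing; origin at its underside
- glue: White glue bottle, 43 mm across, 112 mm tall, standing; origin at its underside

How it is judged:
By the outcome, as a careful person would: the job done as asked, in the order asked, and still so for the second after the job is handed in, with the robot touching nothing.
It also fails if it takes over 72 s, if anything falls off the work surface, if the arm or the gripper's body presses on something with over 40 N, if the wrist force passes 120 N, or if a joint passes its speed limit or range.

## Working session

There is one attempt and no reset: what is moved stays moved. The work goes in short steps, Python scripts to look and compute and a shell command to move; the robot and the scene stay as the last step left them, time stands still between calls to the robot, and variables do not carry over. Pictures are saved under pics/ and viewed, about 8 in all and at most 12, crops included, and the job is handed in when it is done.

```bash
mkdir -p pics
cat > h.py <<'E'
import numpy as np, cv2
from station import r
def snap(n,tag):
    s=r.state(); p,d=r.read_camera(n); np.savez(f'{tag}.npz',p=p,d=d,pos=s['ee_pos'],R=s['orientation'])
    cv2.imwrite(f'pics/{tag}.png',p[:,:,::-1]); return p,d
def cam(n,tag=None):
    c=r.camera_info(n); K=np.array([[c['fx'],0,c['cx']],[0,c['fy'],c['cy']],[0,0,1.]])
    if 'mount' in c:
        f=np.load(f'{tag}.npz'); T=np.eye(4);T[:3,:3]=f['R'];T[:3,3]=f['pos']; M=T@np.array(c['mount']); return K,M[:3,:3],M[:3,3],c
    return K,np.array(c['rotation']),np.array(c['xyz']),c
def ray(n,uv,z,tag=None):
    K,R,t,c=cam(n,tag); uv=np.atleast_2d(np.array(uv,float))
    D=np.array(c.get('distortion',c.get('dist',[0,0,0,0,0])),float)
    q=cv2.undistortPoints(uv[:,None],K,D)[:,0]
    d=np.c_[q[:,0],-q[:,1],-np.ones(len(q))]@R.T
    return t+d*((z-t[2])/d[:,2])[:,None]
def cloud(n,d,tag=None):
    K,R,t,c=cam(n,tag); v,u=np.mgrid[:480,:640]
    D=np.array(c.get('distortion',c.get('dist',[0,0,0,0,0])),float)
    q=cv2.undistortPoints(np.c_[u.ravel(),v.ravel()].astype(float)[:,None],K,D)[:,0]
    return (np.c_[q[:,0],-q[:,1],-np.ones(len(q))]*d.reshape(-1,1)@R.T+t).reshape(480,640,3)
E
python3 - <<'E'
from h import *
np.set_printoptions(precision=4,suppress=True)
s=r.state(); print(s); print(r.grasp_offset)
for n in('scene','top','wrist'): print(n,r.camera_info(n))
a,_=snap('top','t0'); b,_=snap('scene','s0')
E
```

```text
{'time_s': 0.0, 'q': array([ 1.4111,  0.3594,  0.0111, -0.0004, -1.2241, -0.2881]), 'joint_vel': array([ 0.0002,  0.0005, -0.0016, -0.0004, -0.0007, -0.0022]), 'joint_efforts': array([ -0.0001, -58.2729,  29.3045,   6.9971,   0.0068,  -0.0002]), 'ee_pos': array([0.292 , 0.608 , 0.2256]), 'orientation': array([[-0.9013, -0.0006, -0.4331],
       [ 0.4331, -0.0016, -0.9013],
       [-0.0001, -1.    ,  0.0017]]), 'force': array([-0.5305,  0.5856,  0.1056]), 'wrist_torque': array([-0.0031,  0.0038,  0.0096]), 'grip_width': 0.08785240700792678}
0.0188
scene {'fx': 596.5136630138189, 'fy': 596.5136630138189, 'cx': 326.549990614258, 'cy': 241.37335855760674, 'xyz': array([ 0.1315, -0.6152,  0.7323]), 'rotation': array([[ 0.81  ,  0.3953, -0.4332],
       [-0.5863,  0.5611, -0.5843],
       [ 0.0121,  0.7273,  0.6862]])}
top {'fx': 562.6274532083717, 'fy': 562.6274532083717, 'cx': 316.0264403685989, 'cy': 244.2522110238946, 'xyz': array([ 0.3187, -0.0758,  1.0911]), 'rotation': array([[ 0.0487,  0.9748, -0.2177],
       [-0.9988,  0.0484, -0.0066],
       [ 0.0041,  0.2177,  0.976 ]])}
wrist {'fx': 341.0527515151659, 'fy': 341.0527515151659, 'cx': 318.15390697608103, 'cy': 237.0522031040293, 'mount': array([[-0.    , -0.9553, -0.2956, -0.0801],
       [ 0.0005,  0.2956, -0.9553, -0.158 ],
       [ 1.    , -0.0002,  0.0005,  0.0001],
       [ 0.    ,  0.    ,  0.    ,  1.    ]])}
```

View pics/t0.png

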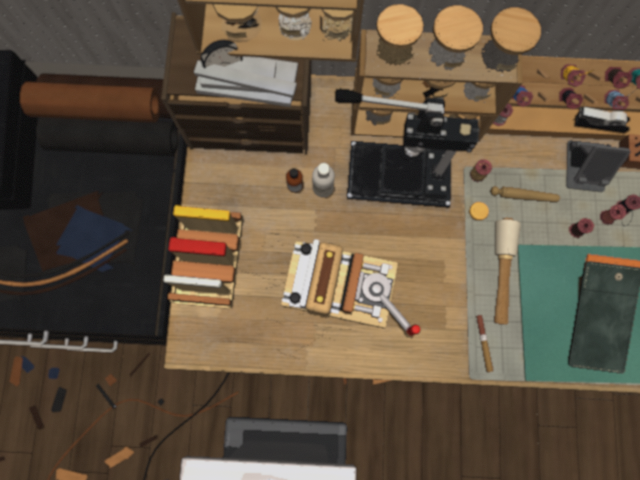

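View pics/s0.png

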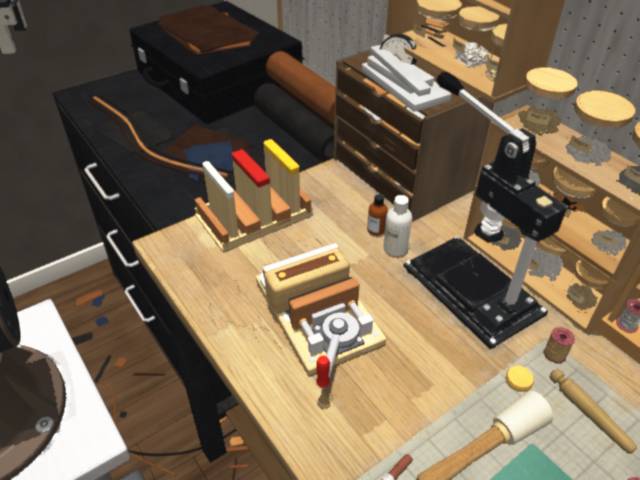

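Top view: the rack is at left with yellow, red and white boards at rows 213, 246 and 281. The clamp is around (340,280), with the red grip at (415,329). The form is at (324,280), the fence at (301,275), and the bottles at (294,180) and (323,177).

Run:
```python
from h import *
np.set_printoptions(precision=4,suppress=True)
p=np.load('t0.npz')['p']; d=np.load('t0.npz')['d']
h=cv2.cvtColor(p,cv2.COLOR_RGB2HSV); H,S,V=[h[...,i].astype(int) for i in range(3)]
box=lambda u0,v0,u1,v1:(lambda m:(m.__setitem__((slice(v0,v1),slice(u0,u1)),True),m)[1])(np.zeros((480,640),bool))
red=((H<6)|(H>174))&(S>180)&(V>120)
M={'yellow':((H>20)&(H<32)&(S>170)&box(165,195,245,225),.118),'red':(red&box(160,225,240,265),.118),'white':((S<40)&(V>170)&box(155,268,232,295),.118),'grip':(red&box(395,310,430,345),.1),'brown':((V<110)&box(280,160,304,195),.07)}
for k,(m,z) in M.items():
    c=max(cv2.findContours(m.astype(np.uint8),0,2)[0],key=cv2.contourArea)
    b=cv2.boxPoints(cv2.minAreaRect(c)); w=ray('top',b,z); print(k,cv2.contourArea(c),w.mean(0),'edges',(w[1]-w[0])[:2],(w[2]-w[1])[:2])
C=cloud('top',d); 
for n,uv in {'pivot':(375,288),'form':(324,280),'jaw':(353,283),'fenceknob1':(307,249),'fenceknob2':(295,297),'glue':(323,170),'whitetop':(190,281)}.items(): print(n,C[uv[1],uv[0]])
cv2.imwrite('pics/crop.png',cv2.resize(p[140:350,160:430,::-1],None,fx=2.9,fy=2.85,interpolation=cv2.INTER_CUBIC))
```

```text
yellow 454.0 [0.5831 0.1402 0.118 ] edges [ 0.0196 -0.0002] [-0.007  -0.1003]
red 638.5 [0.5217 0.1413 0.118 ] edges [0.0229 0.0003] [-0.0047 -0.0996]
white 271.5 [0.4602 0.1447 0.118 ] edges [0.0105 0.0002] [-0.0041 -0.0969]
grip 45.0 [ 0.3973 -0.2493  0.1   ] edges [ 0.0065 -0.0118] [-0.0115 -0.006 ]
brown 318.0 [ 0.67   -0.0217  0.07  ] edges [ 0.0016 -0.0325] [-0.0481 -0.0026]
pivot [ 0.4729 -0.1826  0.0496]
form [ 0.4794 -0.0867  0.0743]
jaw [ 0.477  -0.14    0.0709]
fenceknob1 [ 0.5415 -0.052   0.047 ]
fenceknob2 [ 0.4493 -0.0344  0.0456]
glue [ 0.6773 -0.0751  0.112 ]
whitetop [0.4597 0.1481 0.1143]
```

View pics/crop.png

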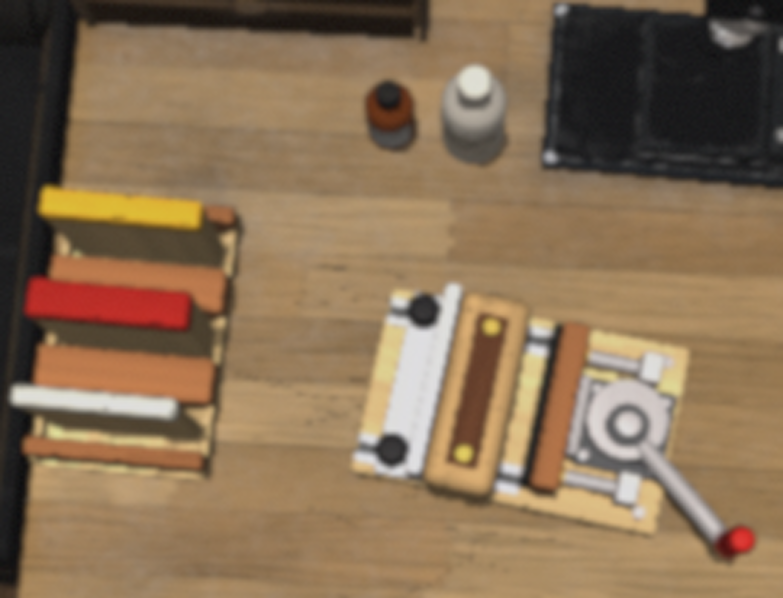

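```bash
cat >> h.py <<'E'
def plan(*ts):
    """ts: (x,y,z[,phi deg of tool z]) -> units from the present pose"""
    from scipy.spatial.transform import Rotation as Ro
    s=r.state(); R=np.array(s['orientation'])
    for t in ts:
        ph=np.radians(t[3]) if len(t)>3 else np.arctan2(R[1,2],R[0,2])
        T=np.c_[[np.sin(ph),-np.cos(ph),0],[0,0,-1],[np.cos(ph),np.sin(ph),0]]
        sh=R.T@(np.array(t[:3])-s['ee_pos']); rv=Ro.from_matrix(R.T@T).as_rotvec()
        print(np.round(np.r_[sh/.4,rv/(np.pi/2)],3).tolist())
E
python3 -m inch '[[-0.61,0,0.7,0,0,0],[-0.61,0,0.7,0,0,0],[-0.61,0,0.7,0,0,0],[-0.61,0,0.7,0,0,0],[-0.61,0,0.7,0,0,0],[-0.61,0,0.7,0,0,0]]' ; python3 -c "
from h import *
plan((.487,-.112,.22,-100.8))"
```

```text
time_s: 0.85
ee_pos: [0.3907, 0.2478, 0.2261]
orientation: [[-0.901, -0.001, -0.433], [0.433, -0.001, -0.901], [-0.0, -1.0, 0.001]]
force: [1.3, 0.8, 0.2]
grip_width: 0.0877
[-0.606, 0.016, 0.707, -0.001, -0.165, 0.0]
```

```bash
python3 -m inch '[[-0.61,0.01,0.71,0,-0.165,0],[-0.61,0.01,0.71,0,-0.165,0],[-0.61,0.01,0.71,0,-0.165,0],[-0.61,0.01,0.71,0,-0.165,0],[-0.61,0.01,0.71,0,-0.165,0],[-0.61,0.01,0.71,0,-0.165,0],[-0.61,0.01,0.71,0,-0.165,0]]' ; python3 -c "
from h import *
snap('wrist','w1')"
```

```text
time_s: 1.72
ee_pos: [0.4876, -0.1173, 0.2218]
orientation: [[-0.981, -0.002, -0.192], [0.192, -0.002, -0.981], [0.002, -1.0, 0.002]]
force: [-0.4, 0.5, -0.5]
grip_width: 0.0877
```

View pics/w1.png

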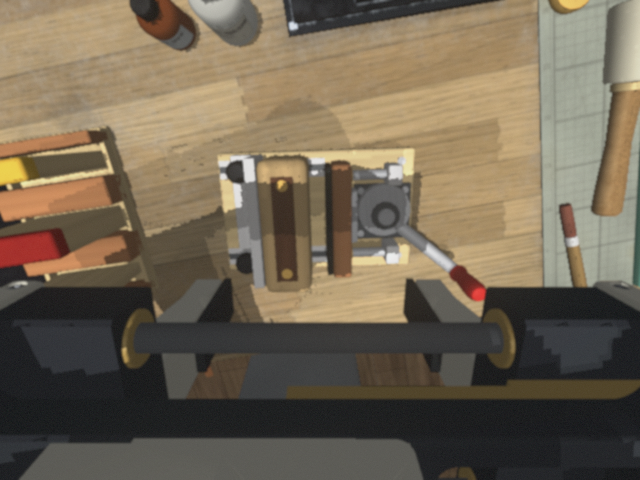

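The wrist view shows the form at columns 258-310, the rubber's left edge near column 327, the pivot at (384,210) and the grip at (467,280). I'll measure the edges.

Run:
```python
from h import *
np.set_printoptions(precision=4,suppress=True)
f=np.load('w1.npz'); p=f['p'].astype(int); d=f['d']; C=cloud('wrist',d,'w1')
for v in (180,215,250): print(v,[(u,p[v,u].tolist()) for u in range(300,336,2)])
print([ (u,np.round(C[215,u],4).tolist()) for u in range(236,356,6)])
# jaw rubber dark edge & form edges subpixel by gradient
g=cv2.GaussianBlur(f['p'],(3,3),0).astype(float).sum(2)
for v in (180,195,210,225,240,255,265):
    dg=np.diff(g[v]); a=300+np.argmin(dg[300:318]); b=318+np.argmin(dg[318:335]); c=245+np.argmax(dg[245:270]); print(v,c,a,b,ray('wrist',[(c+.5,v)],.070,'w1')[0,:2],ray('wrist',[(a+.5,v)],.070,'w1')[0,:2],ray('wrist',[(b+.5,v)],.072,'w1')[0,:2])
print('pivot',ray('wrist',[(384.5,211)],.075,'w1'),C[211,384])
h=cv2.cvtColor(f['p'],cv2.COLOR_RGB2HSV).astype(int); m=(((h[...,0]<6)|(h[...,0]>174))&(h[...,1]>180)&(h[...,2]>90)); m[:260]=0;m[320:]=0;m[:,:440]=0
c=max(cv2.findContours(m.astype(np.uint8),0,2)[0],key=cv2.contourArea); print(cv2.boundingRect(c),cv2.minAreaRect(c)); m2=cv2.moments(c); print('grip',ray('wrist',[(m2['m10']/m2['m00'],m2['m01']/m2['m00'])],.075,'w1'))
```

```text
180 [(300, [182, 154, 109]), (302, [175, 149, 105]), (304, [164, 140, 100]), (306, [125, 106, 78]), (308, [94, 82, 63]), (310, [118, 105, 79]), (312, [124, 110, 84]), (314, [123, 108, 82]), (316, [122, 109, 83]), (318, [121, 108, 81]), (320, [122, 108, 81]), (322, [122, 109, 82]), (324, [99, 88, 67]), (326, [49, 46, 39]), (328, [48, 44, 40]), (330, [48, 43, 35]), (332, [73, 58, 44]), (334, [85, 65, 48])]
215 [(300, [101, 87, 63]), (302, [102, 88, 66]), (304, [99, 84, 61]), (306, [96, 83, 62]), (308, [83, 73, 53]), (310, [106, 93, 70]), (312, [122, 110, 82]), (314, [115, 104, 79]), (316, [123, 109, 83]), (318, [127, 113, 84]), (320, [135, 120, 90]), (322, [143, 126, 96]), (324, [122, 110, 82]), (326, [56, 50, 42]), (328, [45, 43, 40]), (330, [45, 41, 37]), (332, [58, 43, 32]), (334, [81, 60, 45])]
250 [(300, [136, 116, 85]), (302, [133, 113, 81]), (304, [129, 111, 79]), (306, [124, 106, 75]), (308, [113, 96, 69]), (310, [92, 82, 64]), (312, [120, 118, 113]), (314, [131, 128, 129]), (316, [130, 129, 129]), (318, [131, 130, 130]), (320, [131, 130, 128]), (322, [130, 129, 128]), (324, [1
[... 733 characters left out ...]
[0.4888, -0.1421, 0.0717]), (350, [0.4875, -0.1476, 0.0709])]
180 245 305 324 [ 0.5375 -0.0604] [ 0.5271 -0.1136] [ 0.524  -0.1304]
195 259 306 324 [ 0.5218 -0.0695] [ 0.5135 -0.1117] [ 0.5107 -0.1279]
210 261 306 325 [ 0.5078 -0.0679] [ 0.4998 -0.1088] [ 0.4968 -0.1262]
225 245 306 325 [ 0.4967 -0.0497] [ 0.4856 -0.1059] [ 0.4827 -0.1235]
240 263 307 325 [ 0.479  -0.0627] [ 0.4709 -0.1039] [ 0.4683 -0.1208]
255 250 308 326 [ 0.4667 -0.0468] [ 0.4558 -0.1018] [ 0.4532 -0.1189]
265 251 308 326 [ 0.4564 -0.0451] [ 0.4457 -0.0997] [ 0.4431 -0.117 ]
pivot [[ 0.4862 -0.179   0.075 ]] [ 0.4799 -0.1822  0.0508]
(470, 287, 15, 13) ((477.0, 293.0), (12.0, 14.0), 90.0)
grip [[ 0.386  -0.2582  0.075 ]]
```

```bash
python3 -c "
from h import *
np.set_printoptions(precision=4,suppress=True)
print(ray('wrist',[(477,293),(477,288)],.1,'w1'), ray('top',[(376.5,289)],.075),ray('top',[(415,329)],.1))
print(ray('wrist',[(327,164),(330,275),(258,158),(270,290)],.072,'w1'))
plan((.583,.139,.2,176.8),(.583,.139,.2,-140))
print(r.state()['q'])"
```

```text
[[ 0.4013 -0.2471  0.1   ]
 [ 0.4063 -0.2474  0.1   ]] [[ 0.4675 -0.1828  0.075 ]] [[ 0.3968 -0.2492  0.1   ]]
[[ 0.5375 -0.1352  0.072 ]
 [ 0.4321 -0.1184  0.072 ]
 [ 0.5543 -0.0765  0.072 ]
 [ 0.4277 -0.057   0.072 ]]
[-0.112, 0.053, -0.672, -0.002, 0.913, 0.0]
[-0.112, 0.053, -0.672, -0.002, 0.433, 0.001]
[ 0.1595  0.0749 -0.3691  0.0014 -1.1292  1.2182]
```

```bash
python3 -m inch '[[-0.11,0.05,-0.67,0,0.913,0],[-0.11,0.05,-0.67,0,0.913,0],[-0.11,0.05,-0.67,0,0.913,0],[-0.11,0.05,-0.67,0,0.913,0],[-0.11,0.05,-0.67,0,0.913,0],[-0.11,0.05,-0.67,0,0.913,0],[-0.11,0.05,-0.67,0,0.913,0],[-0.11,0.05,-0.67,0,0.913,0],[-0.11,0.05,-0.67,0,0.913,0]]' 0 ; python3 -c "
from h import *
snap('wrist','w2')
plan((.583,.139,.085,176.8))"
```

```text
time_s: 2.9
ee_pos: [0.5812, 0.1395, 0.2011]
orientation: [[0.053, -0.002, -0.999], [0.999, -0.002, 0.053], [-0.002, -1.0, 0.002]]
force: [-0.1, -0.0, -0.0]
grip_width: 0.0437
[-0.0, 0.29, -0.005, -0.001, 0.003, -0.001]
```

View pics/w2.png

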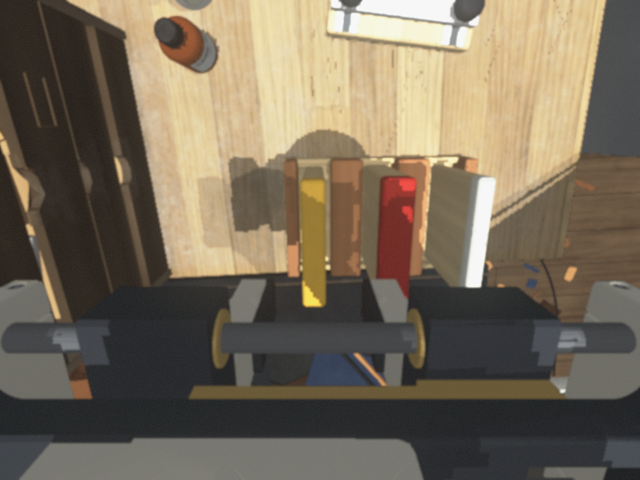

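The wrist view shows yellow at columns 302-326, rows 180-305, between the fingers. Red is at column 397 and white is leaning at column 480. I'm lowering 4 mm further to the left to centre on yellow.

```bash
python3 -m inch '[[0,0.15,-0.008,0,0.003,0],[0,0.29,-0.008,0,0.003,0],[0,0.29,-0.008,0,0.003,0],[0,0.29,-0.008,0,0.003,0]]' 0 && python3 -m inch '[[0,0,0,0,0,0],[0,0,0,0,0,0],[0,0,0,0,0,0],[0,0,0,0,0,0]]' -1 30 && python3 -c "
from h import *
plan((.583,.139,.215),(.4874,-.1125,.215,-99.3),(.4874,-.1125,.215,-140))"
```

```text
time_s: 3.45
ee_pos: [0.5855, 0.1397, 0.0872]
orientation: [[0.053, -0.0, -0.999], [0.999, -0.001, 0.053], [-0.001, -1.0, 0.0]]
force: [-1.0, 0.2, 0.3]
grip_width: 0.044
time_s: 3.95
ee_pos: [0.5857, 0.1399, 0.0881]
orientation: [[0.053, 0.001, -0.999], [0.999, -0.001, 0.053], [-0.001, -1.0, -0.001]]
force: [-2.0, 0.7, 6.0]
grip_width: 0.0178
[-0.003, -0.317, 0.007, 0.0, -0.0, -0.001]
[-0.643, -0.317, 0.212, -0.0, -0.93, -0.001]
[-0.643, -0.317, 0.212, 0.0, -0.478, -0.001]
```

```bash
python3 -m inch '[[0,-0.15,0,0,0,0],[0,-0.317,0,0,0,0],[-0.1,-0.317,0.05,0,-0.12,0],[-0.643,-0.317,0.212,0,-0.93,0],[-0.643,-0.317,0.212,0,-0.93,0],[-0.643,-0.317,0.212,0,-0.93,0],[-0.643,-0.317,0.212,0,-0.93,0],[-0.643,-0.317,0.212,0,-0.93,0],[-0.643,-0.317,0.212,0,-0.93,0],[-0.643,-0.317,0.212,0,-0.93,0],[-0.643,-0.317,0.212,0,-0.93,0],[-0.643,-0.317,0.212,0,-0.93,0]]' && python3 -c "
from h import *
snap('wrist','w3')
plan((.4865,-.1139,.17,-99.3))"
```

```text
time_s: 5.45
ee_pos: [0.4872, -0.1123, 0.2149]
orientation: [[-0.986, 0.0, -0.166], [0.166, -0.001, -0.986], [-0.0, -1.0, 0.001]]
force: [0.6, -0.6, -1.5]
grip_width: 0.0181
[0.001, 0.112, 0.004, -0.0, -0.002, -0.0]
```

View pics/w3.png

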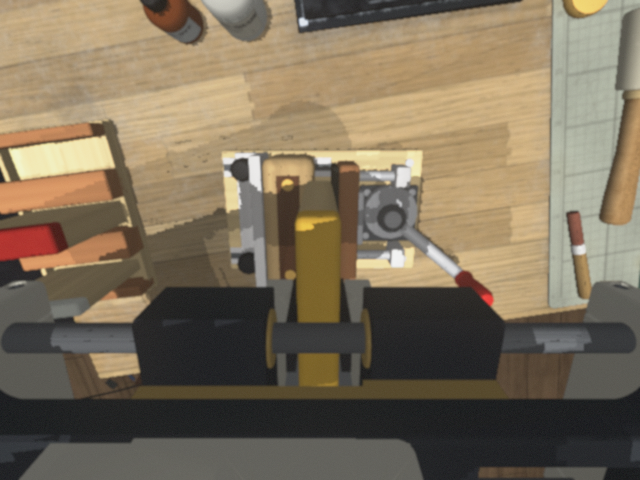

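The wrist view shows the yellow board over the gap. The rubber edge is at column 333 and the form edge at about 314. The board needs about 3 mm towards the jaw.

```bash
python3 -m inch '[[0,0.1,0.008,0,-0.002,0],[0,0.145,0.008,0,-0.002,0],[0,0.145,0.008,0,-0.002,0]]' && python3 -m inch '[[0,0.008,0,0,0,0],[0,0.015,0,0,0,0],[0,0.015,0,0,0,0]]'; python3 -c "
from h import *
snap('wrist','w4');p=np.load('w4.npz')['p'];cv2.imwrite('pics/w4c.png',cv2.resize(p[130:330,220:420,::-1],None,fx=3,fy=3,interpolation=cv2.INTER_CUBIC))"
```

```text
time_s: 5.88
ee_pos: [0.4857, -0.1156, 0.1558]
orientation: [[-0.986, -0.003, -0.164], [0.164, -0.001, -0.986], [0.002, -1.0, 0.002]]
force: [0.6, -0.6, -1.1]
grip_width: 0.0181
time_s: 6.25
ee_pos: [0.4864, -0.1163, 0.1508]
orientation: [[-0.987, -0.001, -0.164], [0.164, -0.002, -0.987], [0.001, -1.0, 0.002]]
force: [-0.7, -5.2, 3.0]
grip_width: 0.0176
```

View pics/w4c.png

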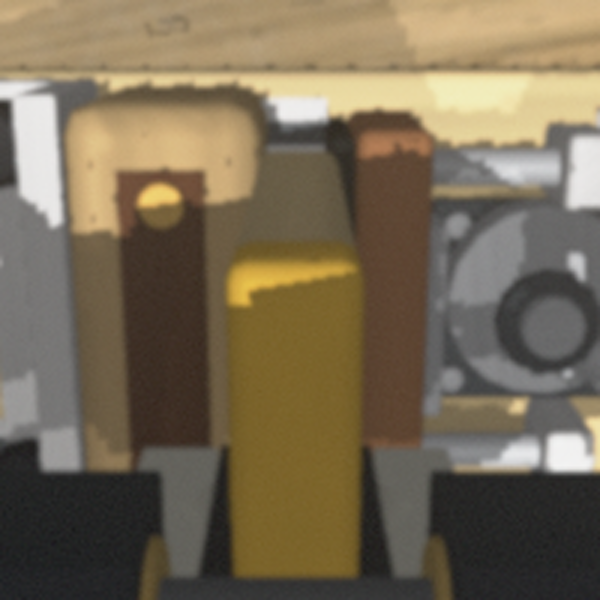

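The crop shows the board's lower edge against the form's rounding (y-force −5 N), with a small space left at the rubber. I'm shifting 1 mm towards the jaw and lowering.

```bash
python3 -m inch '[[0,0.0,0.003,0,0,0],[0,0.006,0.003,0,0,0],[0,0.012,0.003,0,0,0],[0,0.012,0.003,0,0,0]]'
```

```text
time_s: 6.8
ee_pos: [0.487, -0.1173, 0.1475]
orientation: [[-0.987, 0.001, -0.163], [0.163, -0.002, -0.987], [-0.001, -1.0, 0.002]]
force: [-3.8, 1.9, 14.1]
grip_width: 0.0179
```

```bash
python3 -m inch '[[0,0,-0.01,0,0,0],[0,0,-0.016,0,0,0],[0,0,-0.016,0,0,0]]'; python3 -m inch '[[0,0.01,0.01,0,0,0],[0,0.015,0.011,0,0,0],[0,0.015,0.011,0,0,0]]'
```

```text
time_s: 7.18
ee_pos: [0.4874, -0.1128, 0.1478]
orientation: [[-0.987, -0.001, -0.162], [0.162, -0.006, -0.987], [-0.0, -1.0, 0.006]]
force: [-0.5, -11.8, 3.3]
grip_width: 0.0183
time_s: 7.55
ee_pos: [0.488, -0.1167, 0.1427]
orientation: [[-0.987, 0.002, -0.162], [0.162, -0.005, -0.987], [-0.003, -1.0, 0.005]]
force: [-0.6, 1.2, 8.5]
grip_width: 0.0175
```

```bash
python3 -m inch '[[0,0.01,-0.001,0,0,0],[0,0.02,-0.001,0,0,0],[0,0.02,-0.001,0,0,0]]'; python3 -c "
from h import *
snap('wrist','w5');snap('scene','s5');p=np.load('s5.npz')['p'];q=np.load('w5.npz')['p'];a=cv2.resize(p[200:400,220:420,::-1],(400,400),interpolation=2);b=cv2.resize(q[130:330,220:420,::-1],(400,400),interpolation=2);cv2.imwrite('pics/c5.png',np.hstack([a,b]))"
```

```text
time_s: 7.92
ee_pos: [0.4892, -0.1167, 0.136]
orientation: [[-0.987, 0.004, -0.161], [0.161, -0.006, -0.987], [-0.005, -1.0, 0.005]]
force: [-0.4, -3.5, 9.3]
grip_width: 0.018
```

View pics/c5.png

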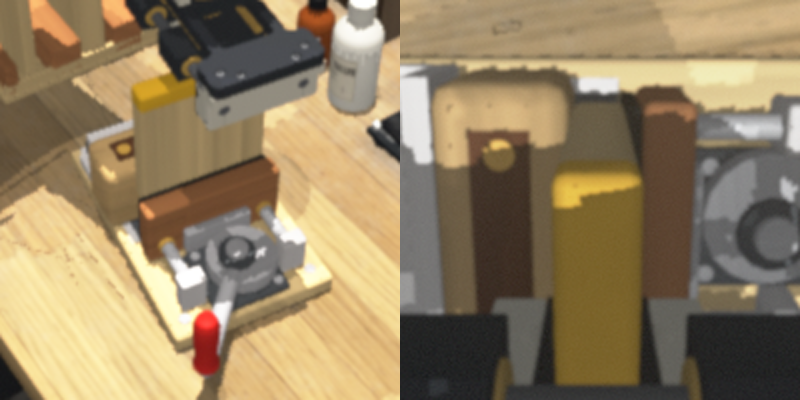

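The yellow board is entering the gap between rubber and form. I'm continuing down.

```bash
python3 -m inch '[[0.003,0.02,-0.001,0,0,0],[0.005,0.04,-0.001,0,0,0],[0.005,0.05,-0.001,0,0,0],[0.005,0.05,-0.001,0,0,0]]'; python3 -m inch '[[0,0.02,0,0,0,0],[0,0.035,0,0,0,0],[0,0.045,0,0,0,0],[0,0.045,0,0,0,0]]'
```

```text
time_s: 8.52
ee_pos: [0.4897, -0.1168, 0.1179]
orientation: [[-0.987, 0.009, -0.16], [0.16, -0.008, -0.987], [-0.01, -1.0, 0.006]]
force: [0.6, -7.6, 11.6]
grip_width: 0.0178
time_s: 9.02
ee_pos: [0.4918, -0.1175, 0.1014]
orientation: [[-0.987, 0.013, -0.16], [0.159, -0.008, -0.987], [-0.014, -1.0, 0.006]]
force: [0.5, -6.6, 9.7]
grip_width: 0.0177
```

```bash
python3 -m inch '[[0,0.008,0,0,0,0],[0.004,0.016,0,0,0,0],[0.006,0.016,0,0,0,0]]'; python3 -m inch '[[0,0,0,0,0,0],[0,0,0,0,0,0],[0,0,0,0,0,0]]' -0.2; python3 -c "
from h import *
plan((.488,-.1165,.2,-99.3))"
```

```text
time_s: 9.4
ee_pos: [0.4933, -0.1178, 0.0979]
orientation: [[-0.987, 0.02, -0.158], [0.158, -0.01, -0.987], [-0.021, -1.0, 0.007]]
force: [4.2, -7.5, 12.9]
grip_width: 0.018
time_s: 9.78
ee_pos: [0.4929, -0.1176, 0.0974]
orientation: [[-0.987, 0.019, -0.158], [0.158, -0.01, -0.987], [-0.02, -1.0, 0.007]]
force: [-0.5, -0.4, 1.1]
grip_width: 0.0346
[0.007, -0.257, 0.001, -0.004, 0.002, -0.013]
```

```bash
python3 -m inch '[[0,-0.1,0,0,0,0],[0,-0.257,0,0,0,-0.013],[0,-0.257,0,0,0,-0.013],[0,-0.257,0,0,0,-0.013]]'; python3 -c "
from h import *
np.set_printoptions(precision=4,suppress=True)
snap('wrist','w6');snap('top','t6')
p=np.load('t6.npz')['p'];q=np.load('w6.npz')['p'];b=cv2.resize(q[130:330,220:420,::-1],(400,400),interpolation=2);cv2.imwrite('pics/c6.png',b)
h=cv2.cvtColor(q,cv2.COLOR_RGB2HSV).astype(int);m=((h[...,0]>19)&(h[...,0]<32)&(h[...,1]>190)&(h[...,2]>80));m[:,:290]=0;m[:,350:]=0;m[310:]=0
c=max(cv2.findContours(m.astype(np.uint8),0,2)[0],key=cv2.contourArea);bx=cv2.boxPoints(cv2.minAreaRect(c));print(bx,ray('wrist',bx,.128,'w6'))
d=np.load('w6.npz')['d'];C=cloud('wrist',d,'w6');print(np.median(C[m],0))"
```

```text
time_s: 10.28
ee_pos: [0.4906, -0.1163, 0.1998]
orientation: [[-0.987, -0.001, -0.158], [0.158, -0.006, -0.987], [0.0, -1.0, 0.006]]
force: [-0.8, -1.3, -0.4]
grip_width: 0.0349Traceback (most recent call last):
  File "<string>", line 7, in <module>
    c=max(cv2.findContours(m.astype(np.uint8),0,2)[0],key=cv2.contourArea);bx=cv2.boxPoints(cv2.minAreaRect(c));print(bx,ray('wrist',bx,.128,'w6'))
ValueError: max() iterable argument is empty
```

View pics/c6.png

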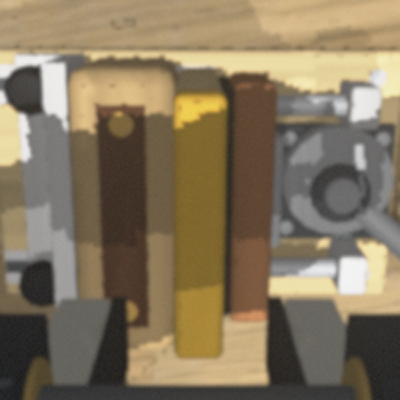

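The crop shows the yellow board standing in the gap, between the form (crop columns 75-172) and the rubber and jaw (crop columns 228-275).

```bash
python3 -c "
from h import *
np.set_printoptions(precision=4,suppress=True)
b=ray('wrist',[(220+200/2,130+93/2),(220+200/2,130+357/2)],.127,'w6');j=ray('wrist',[(220+230/2,130+72/2),(220+232/2,130+320/2)],.072,'w6');print(b,b.mean(0),j,j.mean(0))
C=cloud('wrist',np.load('w6.npz')['d'],'w6');print(C[200:300:20,318,2])
g=(.4,-.248)
plan((.405,-.26,.2,-99.3),(.4,-.248,.2,-99.3))"
```

```text
[[ 0.5409 -0.126   0.127 ]
 [ 0.4429 -0.1105  0.127 ]] [ 0.4919 -0.1182  0.127 ] [[ 0.5405 -0.139   0.072 ]
 [ 0.4291 -0.1238  0.072 ]] [ 0.4848 -0.1314  0.072 ]
[0.1278 0.1277 0.1278 0.1287 0.1288]
[0.153, 0.0, 0.388, -0.004, 0.002, 0.002]
[0.17, 0.0, 0.36, -0.004, 0.002, 0.002]
```

The yellow board's top is at 0.128, so it is seated on the bed about 5 mm off mid-jaw. Next is the lever, with the tool turned so the jaws close along the tangent.

```bash
python3 -m inch '[[0.17,0,0.36,0,0.72,0],[0.17,0,0.36,0,0.72,0],[0.17,0,0.36,0,0.72,0],[0.17,0,0.36,0,0.72,0],[0.17,0,0.36,0,0.72,0],[0.17,0,0.36,0,0.72,0]]' 0.1 && python3 -c "
from h import *
plan((.399,-.2485,.13,-228.8))"
```

```text
time_s: 11.12
ee_pos: [0.3992, -0.2479, 0.1987]
orientation: [[-0.277, -0.006, -0.961], [0.961, -0.006, -0.277], [-0.004, -1.0, 0.007]]
force: [0.5, -0.5, -0.1]
grip_width: 0.048
[-0.001, 0.172, -0.0, -0.003, 0.721, -0.005]
```

```bash
python3 -m inch '[[0,0.1,0,0,0.72,-0.005],[0,0.172,0,0,0.72,-0.005],[0,0.172,0,0,0.72,-0.005],[0,0.172,0,0,0.72,-0.005],[0,0.172,0,0,0.72,-0.005],[0,0.172,0,0,0.72,-0.005],[0,0.3,0,0,0.72,-0.005],[0,0.352,0,0,0.72,-0.005],[0,0.352,0,0,0.72,-0.005]]' && python3 -m inch '[[0,0,0,0,0,0],[0,0,0,0,0,0],[0,0,0,0,0,0]]' -1 12 && python3 -c "
from h import *
s=r.state();p=np.array([.476,-.1825]);g=s['ee_pos'][:2]-p;t0=np.degrees(np.arctan2(g[1],g[0]));R=np.hypot(*g);print(t0,R)
plan(*[(p[0]+R*np.cos(np.radians(t0+a)),p[1]+R*np.sin(np.radians(t0+a)),.058,-228.8+a) for a in (8,16,24,32,40,48,56,64,72,80,88)])"
```

```text
time_s: 12.25
ee_pos: [0.3962, -0.2484, 0.0557]
orientation: [[0.752, -0.01, -0.659], [0.659, 0.002, 0.752], [-0.006, -1.0, 0.008]]
force: [-0.6, -0.5, 0.1]
grip_width: 0.0481
time_s: 12.62
ee_pos: [0.3966, -0.2484, 0.0564]
orientation: [[0.752, -0.008, -0.659], [0.659, 0.002, 0.752], [-0.005, -1.0, 0.007]]
force: [-0.4, -0.1, -0.0]
grip_width: 0.0238
-140.27543218269022 0.10317181306850487
[0.002, -0.004, -0.036, -0.005, -0.088, -0.003]
[0.008, -0.005, -0.071, -0.005, -0.177, -0.002]
[0.019, -0.005, -0.105, -0.005, -0.266, -0.002]
[0.035, -0.005, -0.138, -0.005, -0.355, -0.002]
[0.056, -0.005, -0.167, -0.005, -0.444, -0.001]
[0.08, -0.006, -0.194, -0.005, -0.533, -0.001]
[0.108, -0.006, -0.217, -0.006, -0.622, -0.001]
[0.139, -0.006, -0.236, -0.006, -0.71, -0.0]
[0.172, -0.007, -0.25, -0.006, -0.799, 0.0]
[0.206, -0.007, -0.26, -0.006, -0.888, 0.0]
[0.242, -0.007, -0.264, -0.006, -0.977, 0.001]
```

```bash
python3 -m inch '[[0,0,0,0,0,0],[0,0,0,0,0,0]]' && python3 -m inch '[[0.002,-0.004,-0.036,0,-0.088,0],[0.008,-0.005,-0.071,0,-0.177,0],[0.019,-0.005,-0.105,0,-0.266,0],[0.035,-0.005,-0.138,0,-0.355,0],[0.056,-0.005,-0.167,0,-0.444,0],[0.056,-0.005,-0.167,0,-0.444,0]]' && python3 -c "
from h import *
s=r.state();p=np.array([.476,-.1825]);g=s['ee_pos'][:2]-p;t0=np.degrees(np.arctan2(g[1],g[0]));R=np.hypot(*g);print(t0,R)
z=s['orientation'][:,2];f=np.degrees(np.arctan2(z[1],z[0]))
plan(*[(p[0]+R*np.cos(np.radians(t0+a)),p[1]+R*np.sin(np.radians(t0+a)),.058,f+a) for a in (8,16,24,32,40,44,47,49)])"
```

```text
time_s: 12.88
ee_pos: [0.3968, -0.2485, 0.0566]
orientation: [[0.752, -0.008, -0.659], [0.659, 0.002, 0.752], [-0.005, -1.0, 0.007]]
force: [-0.7, -0.1, -0.8]
grip_width: 0.0178
time_s: 13.62
ee_pos: [0.4574, -0.2828, 0.0569]
orientation: [[0.151, -0.01, -0.988], [0.989, 0.004, 0.151], [0.002, -1.0, 0.01]]
force: [0.9, 5.9, -5.3]
grip_width: 0.0177
-100.49261606669492 0.10200694612229981
[0.001, -0.003, -0.036, -0.006, -0.089, 0.002]
[0.008, -0.004, -0.071, -0.006, -0.178, 0.002]
[0.019, -0.004, -0.104, -0.006, -0.267, 0.003]
[0.034, -0.004, -0.136, -0.006, -0.356, 0.003]
[0.054, -0.004, -0.166, -0.006, -0.444, 0.004]
[0.066, -0.005, -0.179, -0.006, -0.489, 0.004]
[0.075, -0.005, -0.189, -0.006, -0.522, 0.004]
[0.082, -0.005, -0.195, -0.006, -0.544, 0.004]
```

```bash
python3 -m inch '[[0.005,-0.003,-0.036,0,-0.089,0],[0.013,-0.004,-0.071,0,-0.178,0],[0.024,-0.004,-0.104,0,-0.267,0],[0.039,-0.004,-0.136,0,-0.356,0],[0.058,-0.004,-0.166,0,-0.444,0],[0.07,-0.005,-0.179,0,-0.489,0],[0.07,-0.005,-0.179,0,-0.489,0]]' && python3 -m inch '[[0.005,0,-0.02,0,-0.06,0],[0.007,0,-0.028,0,-0.06,0],[0.007,0,-0.028,0,-0.06,0]]'; python3 -c "
from h import *
s=r.state();p=np.array([.476,-.1825]);g=s['ee_pos'][:2]-p;t0=np.degrees(np.arctan2(g[1],g[0]));R=np.hypot(*g);print(t0,R)"
```

```text
time_s: 14.5
ee_pos: [0.531, -0.2653, 0.057]
orientation: [[-0.578, -0.013, -0.816], [0.816, 0.005, -0.578], [0.012, -1.0, 0.008]]
force: [-1.9, 1.5, -7.0]
grip_width: 0.0178
time_s: 14.88
ee_pos: [0.535, -0.2605, 0.0568]
orientation: [[-0.65, -0.019, -0.76], [0.76, 0.001, -0.65], [0.013, -1.0, 0.014]]
force: [-10.4, -25.5, -2.9]
grip_width: 0.0293
-52.88229295306725 0.09779066107845723
```

The lever resists at its stop (about 27 N). I'm opening the fingers and looking.

```bash
python3 -m inch '[[0,0,0.01,0,0,0],[0,0,0.012,0,0,0],[0,0,0.012,0,0,0]]' 0.2 && python3 -m inch '[[0,-0.15,0,0,0,0],[0,-0.36,0,0,0,0],[0,-0.36,0,0,0,0],[0,-0.36,0,0,0,0]]' && python3 -c "
from h import *
snap('top','t7');snap('scene','s7')
a=np.load('t7.npz')['p'][200:360,260:440,::-1];b=np.load('s7.npz')['p'][200:400,220:420,::-1]
cv2.imwrite('pics/c7.png',np.hstack([cv2.resize(a,(450,400),interpolation=2),cv2.resize(b,(345,400),interpolation=2)]))
plan((.47,.0,.25,-99.3))"
```

```text
time_s: 15.25
ee_pos: [0.532, -0.2634, 0.0574]
orientation: [[-0.65, -0.017, -0.76], [0.76, 0.001, -0.65], [0.012, -1.0, 0.012]]
force: [-0.4, 0.0, -0.5]
grip_width: 0.0504
time_s: 15.75
ee_pos: [0.5362, -0.2633, 0.204]
orientation: [[-0.65, -0.012, -0.76], [0.76, 0.0, -0.65], [0.008, -1.0, 0.009]]
force: [0.4, -0.5, 0.5]
grip_width: 0.0528
[0.606, -0.119, -0.303, -0.005, -0.446, 0.01]
```

View pics/c7.png

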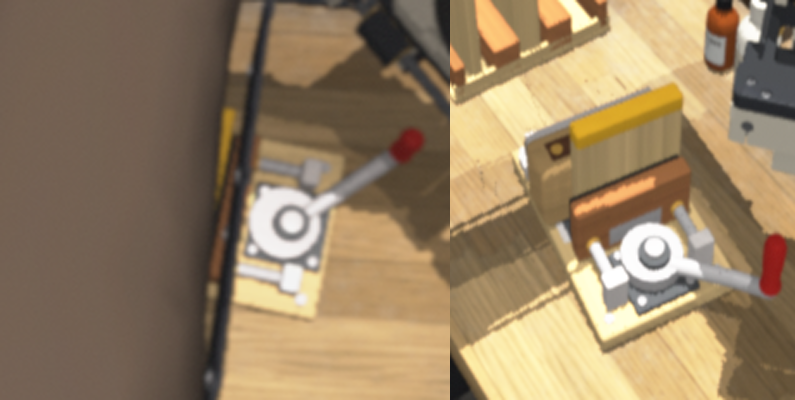

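Run:
```python
from h import *
np.set_printoptions(precision=4,suppress=True)
for n,t,box in (('top','t7',(220,300,400,440)),('scene','s7',(290,370,390,430))):
    q=np.load(t+'.npz')['p'];h=cv2.cvtColor(q,cv2.COLOR_RGB2HSV).astype(int)
    m=(((h[...,0]<6)|(h[...,0]>174))&(h[...,1]>170)&(h[...,2]>70));k=np.zeros_like(m);k[box[0]:box[1],box[2]:box[3]]=1;m&=k
    v,u=np.nonzero(m);c=(u.mean(),v.mean());
    for z in (.074,.095):
        w=ray(n,[c],z)[0];g=w[:2]-[.476,-.1825];print(n,c,z,w,np.degrees(np.arctan2(g[1],g[0])),np.hypot(*g))
s=np.load('s7.npz')['p']
```

```text
top (np.float64(422.58762886597935), np.float64(257.37113402061857)) 0.074 [ 0.5305 -0.2663  0.074 ] -56.95860484306233 0.10000073931785235
top (np.float64(422.58762886597935), np.float64(257.37113402061857)) 0.095 [ 0.5262 -0.2624  0.095 ] -57.88229975950201 0.09432996882334878
scene (np.float64(406.9186746987952), np.float64(331.6144578313253)) 0.074 [ 0.5312 -0.2668  0.074 ] -56.78184317856828 0.10080878924530164
scene (np.float64(406.9186746987952), np.float64(331.6144578313253)) 0.095 [ 0.5185 -0.2779  0.095 ] -66.010631131423 0.10447063120823519
```

The lever reads about −57°, against an expected −54±2°, so my back-off may have dragged it a little. I'm pushing it to the stop again and will open without backing off.

```bash
python3 -m inch '[[0,0.15,0.01,0,0,0],[0,0.3,0.01,0,0,0],[0,0.365,0.01,0,0,0],[0,0.365,0.01,0,0,0]]' 0.2 && python3 -m inch '[[0,0,0,0,0,0],[0,0,0,0,0,0],[0,0,-0.01,0,0,0],[0,0,-0.018,0,0,0],[0,0,-0.018,0,0,0]]' -0.45 40; python3 -c "
from h import *
s=r.state();p=np.array([.476,-.1825]);g=s['ee_pos'][:2]-p;print(np.degrees(np.arctan2(g[1],g[0])))"
```

```text
time_s: 16.35
ee_pos: [0.5264, -0.2647, 0.0514]
orientation: [[-0.65, -0.025, -0.76], [0.76, 0.003, -0.65], [0.018, -1.0, 0.017]]
force: [0.3, 0.5, 0.7]
grip_width: 0.0527
time_s: 16.98
ee_pos: [0.5312, -0.261, 0.0521]
orientation: [[-0.65, -0.026, -0.76], [0.76, 0.002, -0.65], [0.018, -1.0, 0.018]]
force: [-4.3, -6.0, 4.7]
grip_width: 0.0243
-54.89375945440867
```

```bash
python3 -m inch '[[0,0,-0.005,0,0,0],[0,0,-0.01,0,0,0],[0,0,-0.01,0,0,0]]'; python3 -m inch '[[0,0,-0.004,0,0,0],[0,0,-0.008,0,0,0],[0,0,-0.008,0,0,0]]'
```

```text
time_s: 17.35
ee_pos: [0.5312, -0.2607, 0.0522]
orientation: [[-0.649, -0.031, -0.76], [0.76, -0.0, -0.65], [0.02, -1.0, 0.024]]
force: [-7.7, -15.1, 1.7]
grip_width: 0.0239
time_s: 17.73
ee_pos: [0.5309, -0.2609, 0.0522]
orientation: [[-0.649, -0.036, -0.76], [0.761, -0.002, -0.649], [0.021, -0.999, 0.029]]
force: [-7.0, -14.5, 0.4]
grip_width: 0.024
```

Firm stop: 16 N with no motion. I'm opening, lifting straight up and going clear to the side for a final look.

```bash
python3 -m inch '[[0,0,0,0,0,0],[0,0,0,0,0,0],[0,0,0,0,0,0]]' 0.2 && python3 -m inch '[[0,-0.15,0,0,0,0],[0,-0.4,0,0,0,0.02],[0,-0.4,0,0,0,0.02],[0,-0.4,0,0,0,0.02],[-0.2,-0.4,0,0,0,0.02],[-0.4,-0.4,0,0,0,0.02],[-0.4,-0.4,0,0,0,0.02],[-0.4,-0.4,0,0,0,0.02]]'
python3 - <<'E'
from h import *
np.set_printoptions(precision=4,suppress=True)
snap('top','t8');snap('scene','s8')
for n,t,box in (('top','t8',(220,300,400,440)),('scene','s8',(290,370,370,430))):
    q=np.load(t+'.npz')['p'];h=cv2.cvtColor(q,cv2.COLOR_RGB2HSV).astype(int)
    m=(((h[...,0]<6)|(h[...,0]>174))&(h[...,1]>170)&(h[...,2]>70));k=np.zeros_like(m);k[box[0]:box[1],box[2]:box[3]]=1;m&=k
    v,u=np.nonzero(m);c=(u.mean(),v.mean()) if len(u) else (0,0);w=ray(n,[c],.074)[0];g=w[:2]-[.476,-.1825];print(n,w,np.degrees(np.arctan2(g[1],g[0])))
a=np.load('t8.npz')['p'][150:350,150:440,::-1];b=np.load('s8.npz')['p'][120:400,170:440,::-1]
cv2.imwrite('pics/c8.png',np.hstack([cv2.resize(a,(420,400),interpolation=2),cv2.resize(b,(380,400),interpolation=2)]))
E
```

```text
time_s: 18.1
ee_pos: [0.5315, -0.2605, 0.0524]
orientation: [[-0.649, -0.035, -0.76], [0.76, -0.002, -0.65], [0.021, -0.999, 0.028]]
force: [-0.7, 0.1, 1.1]
grip_width: 0.0486
time_s: 19.1
ee_pos: [0.6413, -0.3831, 0.2054]
orientation: [[-0.649, -0.018, -0.761], [0.761, -0.025, -0.648], [-0.007, -1.0, 0.03]]
force: [-0.7, 0.8, 0.6]
grip_width: 0.053
top [1.0248 0.6017 0.074 ] 55.01507021451553
scene [ 0.5326 -0.2656  0.074 ] -55.73963356354742
```

View pics/c8.png

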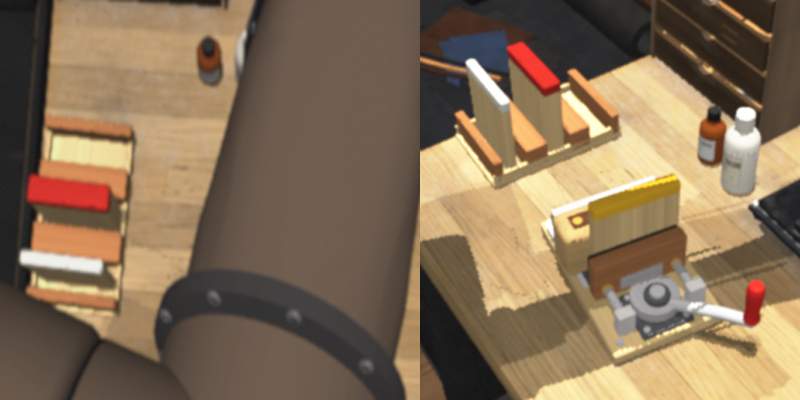

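The picture shows the yellow board clamped upright, the lever home, red and white standing in the rack and both bottles standing. I'm handing in.

```bash
python3 -c "
from station import r
print(r.sign_off())"
```

```text
the job is handed in; nothing more can be done
None
```

The yellow 18 mm board is clamped between the jaw and the form, the lever is home, and I have handed the job in. It took about 19 s of the 72 s allowed.

- **Board choice:** I pushed the form back to the fence with the yellow board, then slid it in. It went in against 9–13 N of vertical force. I did not physically try red. The gap first looked about 15–17 mm wide and the yellow board already fitted snugly, so a 24 mm board could not go in.
- **Placement:** Its top measured 0.128 m, so it stands on the bed. It sits about 5 mm off the middle of the jaw.
- **Lever:** After the first swing it read about 2–3° short of the expected home angle. My back-off while opening the fingers may have dragged it back, so I pushed again. It then held still against about 16 N. The final scene view reads −55.7° against an expected −54 ± 2°. The top-camera check failed because the arm blocked its view.
- **Last look:** The yellow board is upright in the clamp and the red and white boards are standing in the rack. Both bottles are upright and the robot is touching nothing. I did not test the grip by pulling on the board.

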